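# Find the tin with the ball on the shaker

### The arm

A 6-joint arm with a two-finger parallel gripper is mounted at the origin on the work surface. World frame = base frame: x ahead of the robot, y to its left, z up, the work surface at z = 0. Lengths are in mm, angles in rad, forces in N, time in s.
With the tool pointing down it reaches from about 275 to 975 mm from the base axis. Payload 8.4 kg.
Tool frame: the origin (TCP) lies at the very end of the fingers, on their centre line; the grasp point (between the pads) lies 19 mm behind it; z points along the fingers, y is the line along which they close (so a half turn about z gives the same grasp; the last joint's range is limited). The gripper opens to 92 mm and grips with 3 to 60 N. Pads are 20 mm wide; open, the fingers measure 128 mm over their backs; the gripper's body (75 mm by 189 mm) begins 69 mm behind the grasp point.
Start: joints at [-1.225, 0.353, 1.633, -0, 1.155, -0.002], TCP at [213.018, -587.581, 214.583] pointing down, gripper open.
Joint ranges: [-2.63, 2.63], [-0.92, 2.1], [0.06, 2.66], [-1.3, 4.44], [0, 2.69], [-3.02, 3.02]. Speed limits (rad/s): [2.22, 2.22, 2.79, 3.14, 3.14, 3.14].

### API

Orientations are given as a rotation vector (axis times angle).
In Python, from cell import monitor, cams, hand_in gives the robot as it stands. The module is installed in compiled form; this text tells all that it offers.
- The arm moves only by the tool play_rows, never from a script. Its argument "steps" is a list of rows, each a list of 7 numbers: the turn, a rotation vector about the world's x, y, z each as a share of pi/4 rad, from -1 to 1, then the shift along the world's x, y, z each as a share of 0.1 m, from -1 to 1, then the opening, from 0 (shut) to 1 (fully open). In form: [[rx, ry, rz, x, y, z, claw], ...]. A call has 1 to 5 rows; each row is the pose to reach, as a shift and turn from the pose commanded when the call began; what a row does not reach only later rows make up. A row lasts 1/12 s, in which the tool goes at most 41.7 mm and 7.16 degrees, less where a joint would pass 70% of its speed; a pose out of reach is approached as far as the arm can. A call with a number of a shift or a turn outside -1 to 1 is refused whole. A call with a gripper value outside its range is refused whole. The fingers move at their own pace and stop on an object; the grip force is fixed at half the most. Time passes only in rows, so rows that repeat a pose let the fingers close. It gives the time, the measured TCP pose, the force, the opening and the grip force at its end, in the units of the state.
- monitor.state(): the state, without advancing time (a new reading comes with each control period).
- cams.get_image(name): name is "scene" or "top" or "wrist"; returns a dict with "color" (400x640x3 uint8, red, green, blue), "vfov" (degrees; the focal length in pixels is half the picture's height over the tangent of half this angle, whatever the lens; pixels are square), "cx", "cy" (the principal point, pixels), "extrinsics" (4x4, takes a point from camera to world coordinates); the wrist camera has in their place "T_tool_cam" (4x4, takes a point from camera to tool coordinates, whose origin is the TCP and whose axes are the flange's). Camera axes: x right, y up, looking along -z (the intrinsics and any distortion apply to the point x, -y, -z); pixel columns grow to the right and rows downward; lengths in mm; the calibration is good to about 2 mm. A picture is of the moment at which its call begins: read the wrist's pose just before it. There is no depth.
- hand_in(): hands the job in; it is judged then, once.
The state is a dict: "t": time; "q": joint angles; "joint_vel": joint speeds; "joint_torque": joint torques, N m; "position": TCP position; "ee_rot": TCP orientation; "wrist_force": force on the tool from outside, world axes, zero at the start; "torque": the same for the moment, N m; "width": opening from 0.0 (shut) to 1.0 (fully open); "grip_force": force on a finger pad.
Only numpy, scipy, OpenCV 4.12 (cv2) and the standard library are available. Lean on these libraries where they do the work, as an engineer would, in place of code of your own. Each camera call takes 0.05 s, during which the arm holds its last target. There are 200 camera calls.

### The job

The orbital shaker has finished and its three sealed sample tins are still clamped on it. Slide the clamp bar by its blue knob all the way back to its stop to free them, then shake the tins one at a time to find the one with a steel ball rattling inside, standing any silent tin back upright on the shaker platform. Finish still holding the rattling tin, upright and still, about a hand's breadth above the middle of the sieve on the far side of the bench, ready for a colleague to open it over the mesh; leave everything else on the bench where it is.

Things in the scene. Friction and masses are not known exactly. Their poses are not given: they have to be found in the camera images.
- shaker: white orbital shaker, fixed to the bench. Origin: centre of its underside on the bench; x away from its control panel, across the clamp bars; y along the bars; z up. The fixed bar's inner face is at x -95 mm, 35 to 55 mm above the platform, and ends in posts at y +/-162 mm. Guide rods run along x at y +/-162 mm, tops 18 mm above the platform
- platform (a point): centre of the top face of the shaker's flat platform, 105 mm above the bench; the platform is 300 mm (shaker x) by 350 mm (shaker y). At the start the tins stand on it at about shaker x -44 mm, y -100, 0 and +100 mm, long sides along shaker x, parallel to the shaker's
- clamp_bar (a joint): slide of the movable clamp bar along shaker +x, in m: 0 = closed, its face at shaker x 9.5 mm, 3 to 4 mm off the tins; 0.070 = fully back at its stop. Starts at 0 to 0.015, stays where left, slides with about 3 N. The bar lies along shaker y, 19 mm thick, 35 to 55 mm above the platform
- clamp_knob (a point): middle of the blue upright round knob on the movable bar: 36 mm across, 28 mm high (top 14 mm above this point). It sits 41 mm behind the bar's face and moves with the bar; closed it is at shaker x 50.5 mm, y 0, 182 mm above the bench. Does not turn; grip it from above with the fingers closing along shaker y, or push it
- tin_a: one of three look-alike sealed flat oblong tins: 100 mm (x) by 56 mm (y), 70 mm high, flat upright sides, pale metal with a cream and teal band; black round screw cap 38 mm across, 88 mm high overall; 0.14 to 0.43 kg, which tells nothing. Origin: centre of its underside, z up through the cap. One holds a loose ball, whichever and wherever it stands; two are silent
- tin_b: look-alike tin, sizes and axes as tin_a. Whichever tin holds the ball: inner space 92 x 48 x 62 mm, one steel ball 34 mm across, 0.16 kg, that rolls freely with 58 mm of play along the tin's x and knocks against the end walls
- tin_c: look-alike tin, sizes and axes as tin_a
- sieve: round steel test sieve standing in its pan, 200 mm across and 80 mm high in all, open at the top with the mesh 49 mm above the bench; on the far right of the bench. Origin: centre of its underside, z up. Loose, 0.8 kg; it stays where it stands
- mortar: bystander: white porcelain bowl, 96 mm across, 55 mm high, loose. Origin: centre of its underside
- bottle: bystander: amber glass bottle, 72 mm across, 130 mm high, loose. Origin: centre of its underside
- bulb: bystander: red pipette bulb standing upright, 50 mm across, 85 mm high, loose. Origin: centre of its underside
Mind the look-alikes: they are no part of the job. Leave any pink look-alike of the tin_c alone. What is shaped like the sieve but red is not meant.

How it is judged (in metres and radians):
On the way, in this order (a step that is already met when the one before it is completed fails the run):
1. the clamp bar is slid fully back to its stop (within 5 mm), while all tins still stand on the platform (value of joint clamp_bar above 0.065 m and z of each of tin_a, tin_b, tin_c in the frame of shaker below 0.112 m), for 0.1 s.
2. the tin with the ball is lifted at least 20 mm clear of the platform and shaken so that its ball knocks (((z of tin_a in the frame of shaker above 0.125 m and contact force between ball_c0 and tin_a above 3 N) or (z of tin_b in the frame of shaker above 0.125 m and contact force between ball_c0 and tin_b above 3 N) or (z of tin_c in the frame of shaker above 0.125 m and contact force between ball_c0 and tin_c above 3 N))).
At the end, for the whole second after the job is handed in: The rattling tin is held in the fingers over the sieve: centres within 50 mm, underside 30 to 170 mm above the rim, within 0.2 rad of upright, still, touching nothing else. Silent tins stand upright on the platform. Clamp bar within 8 mm of its stop (value of joint clamp_bar above 0.062 m and (((distance between ball_c0 and tin_a below 0.075 m and horizontal distance between tin_a and sieve below 0.05 m and z of tin_a in the frame of sieve between 0.11 and 0.25 m and angle between tin_a's own z axis and vertical below 0.2 rad and linear speed of tin_a below 0.03 m/s and angular speed of tin_a below 0.3 rad/s and contact force between tin_a and the fingers above 1 N and contact force between tin_a and sieve below 0.1 N) and (z of tin_b in the frame of shaker between 0.1 and 0.11 m and x of tin_b in the frame of shaker between -0.15 and 0.15 m and y of tin_b in the frame of shaker between -0.175 and 0.175 m and angle between each of tin_b, tin_c's own z axis and vertical below 0.1 rad and linear speed of each of tin_b, tin_c below 0.03 m/s and contact force between tin_a and tin_b below 0.1 N and z of tin_c in the frame of shaker between 0.1 and 0.11 m and x of tin_c in the frame of shaker between -0.15 and 0.15 m and y of tin_c in the frame of shaker between -0.175 and 0.175 m and contact force between tin_a and tin_c below 0.1 N)) or ((distance between ball_c0 and tin_b below 0.075 m and horizontal distance between tin_b and sieve below 0.05 m and z of tin_b in the frame of sieve between 0.11 and 0.25 m and angle between tin_b's own z axis and vertical below 0.2 rad and linear speed of tin_b below 0.03 m/s and angular speed of tin_b below 0.3 rad/s and contact force between tin_b and the fingers above 1 N and contact force between tin_b and sieve below 0.1 N) and (z of tin_a in the frame of shaker between 0.1 and 0.11 m and x of tin_a in the frame of shaker between -0.15 and 0.15 m and y of tin_a in the frame of shaker between -0.175 and 0.175 m and angle between each of tin_a, tin_c's own z axis and vertical below 0.1 rad and linear speed of each of tin_a, tin_c below 0.03 m/s and contact force between tin_b and tin_a below 0.1 N and z of tin_c in the frame of shaker between 0.1 and 0.11 m and x of tin_c in the frame of shaker between -0.15 and 0.15 m and y of tin_c in the frame of shaker between -0.175 and 0.175 m and contact force between tin_b and tin_c below 0.1 N)) or ((distance between ball_c0 and tin_c below 0.075 m and horizontal distance between tin_c and sieve below 0.05 m and z of tin_c in the frame of sieve between 0.11 and 0.25 m and angle between tin_c's own z axis and vertical below 0.2 rad and linear speed of tin_c below 0.03 m/s and angular speed of tin_c below 0.3 rad/s and contact force between tin_c and the fingers above 1 N and contact force between tin_c and sieve below 0.1 N) and (z of tin_a in the frame of shaker between 0.1 and 0.11 m and x of tin_a in the frame of shaker between -0.15 and 0.15 m and y of tin_a in the frame of shaker between -0.175 and 0.175 m and angle between each of tin_a, tin_b's own z axis and vertical below 0.1 rad and linear speed of each of tin_a, tin_b below 0.03 m/s and contact force between tin_c and tin_a below 0.1 N and z of tin_b in the frame of shaker between 0.1 and 0.11 m and x of tin_b in the frame of shaker between -0.15 and 0.15 m and y of tin_b in the frame of shaker between -0.175 and 0.175 m and contact force between tin_c and tin_b below 0.1 N)))); the arm keeps its last pose, push and grip.
It fails at once if the sieve is knocked over or pushed more than 30 mm (distance of sieve from where it was at the start of the episode above 0.03 m or angle between sieve's own z axis and vertical above 0.4 rad).
It fails at once if the mortar is knocked over or pushed more than 30 mm (distance of mortar from where it was at the start of the episode above 0.03 m or angle between mortar's own z axis and vertical above 0.4 rad).
It fails at once if the bottle is knocked over or pushed more than 30 mm (distance of bottle from where it was at the start of the episode above 0.03 m or angle between bottle's own z axis and vertical above 0.4 rad).
It fails at once if the bulb is knocked over or pushed more than 30 mm (distance of bulb from where it was at the start of the episode above 0.03 m or angle between bulb's own z axis and vertical above 0.4 rad).
It also fails if it takes over 67 s, if anything falls off the work surface, if the arm or the gripper's body presses on something with over 40 N, if the wrist force passes 120 N, or if a joint passes its speed limit or range.

## Working session

There is one attempt and no reset: what is moved stays moved. The work goes in short steps, Python scripts to look and compute and a tool call to move; the robot and the scene stay as the last step left them, time stands still between calls to the robot, and variables do not carry over. Pictures are saved under pics/ and viewed, at most 10 in all, crops included, and the job is handed in when it is done.

Besides the shell and the picture viewer there is one more tool, called as name(argument=value, ...) on one line, values as JSON. play_rows: Moves the arm, as the interface text tells. Shift numbers are shares of 0.1 m and turn numbers shares of pi/4 rad, none past 1 either way. Its arguments: {"type":"object","properties":{"steps":{"type":"array"}},"required":["steps"]}

```bash
mkdir -p pics; ls; python3 - <<'E'
from cell import monitor,cams
import cv2,numpy as np
s=monitor.state(); print(s)
for n in("scene","top"):
    d=cams.get_image(n); cv2.imwrite(f"pics/{n}0.png",d["color"][:,:,::-1]); print(n,d["vfov"],d["cx"],d["cy"],np.round(d["extrinsics"],3).tolist(),[k for k in d])
E
```

```text
pics
{'t': 0.0, 'q': array([-1.22541707e+00,  3.53642884e-01,  1.63414201e+00, -2.66780830e-05,
        1.15519809e+00, -2.37562645e-03]), 'joint_vel': array([ 0.00210178, -0.00038697, -0.00075468, -0.00201275, -0.00060376,
       -0.00065529]), 'joint_torque': array([ 4.41134271e-04, -5.93834567e+01, -3.34216225e+01,  6.98088901e-02,
        2.34892010e-02, -8.05797345e-05]), 'position': array([ 212.828204  , -587.11199231,  213.86361564]), 'ee_rot': array([-3.09287359e+00, -5.43284144e-01,  4.10300278e-04]), 'wrist_force': array([-0.02126513, -0.95045002,  0.34223237]), 'torque': array([-0.03830718, -0.07132578,  0.01900647]), 'grip_force': 0.0, 'width': 1.0024492087632486}
scene 45.39040556503407 319.5082127783892 203.29669783091492 [[0.179, -0.736, 0.653, 1338.944], [0.984, 0.129, -0.124, -183.707], [0.007, 0.664, 0.747, 1094.657], [0.0, 0.0, 0.0, 1.0]] ['color', 'vfov', 'cx', 'cy', 'extrinsics']
top 52.748790174801925 317.2232270892371 198.62178051166495 [[-0.009, 0.996, -0.089, 384.279], [-1.0, -0.008, 0.002, -24.913], [0.001, 0.089, 0.996, 1197.535], [0.0, 0.0, 0.0, 1.0]] ['color', 'vfov', 'cx', 'cy', 'extrinsics']
```

View pics/scene0.png

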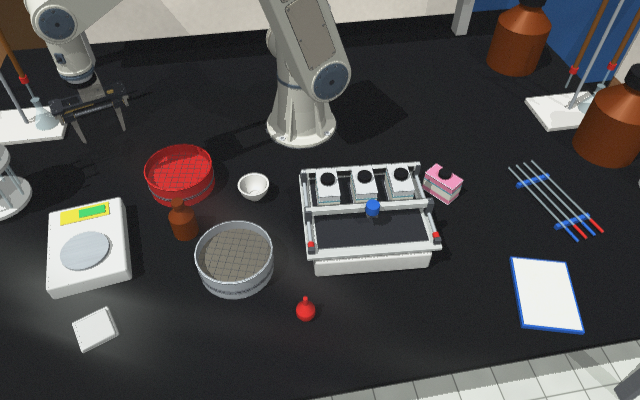

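View pics/top0.png

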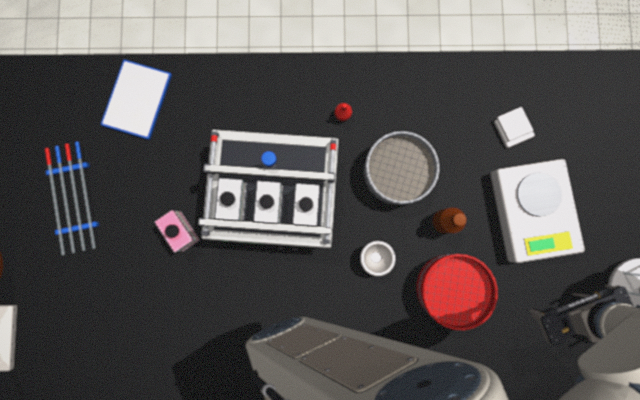

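The images show these candidates.
- **Tins, top view:** the three cream/teal tins on the shaker have caps at (228,200), (267,202) and (307,204). The pink look-alike at (175,231) stays put.
- **Sieve, top view:** the steel sieve is at (402,167). The red look-alike at (457,291) is not meant.
- **Knob:** the blue knob is at (268,158) in the top view and (372,207) in the scene view.
- **Bystanders, top view:** bulb (343,112), bottle (452,220), mortar (378,258).

I choose the steel sieve and the tins on the shaker, and check that choice in a close crop.

```bash
cat > h.py <<'E'
import numpy as np,cv2
from cell import monitor,cams
def ray(d,p,z,E=None):
    E=d["extrinsics"] if E is None else E
    f=200/np.tan(np.radians(d["vfov"]/2))
    v=E[:3,:3]@np.array([(p[0]-d["cx"])/f,-(p[1]-d["cy"])/f,-1.])
    o=E[:3,3]; return o+v*(z-o[2])/v[2]
def blobs(m,amin,off=(0,0)):
    n,l,st,c=cv2.connectedComponentsWithStats(m.astype(np.uint8))
    return [(np.round(c[i]+off,1),int(st[i][4]),st[i][:4]) for i in range(1,n) if st[i][4]>=amin]
E
python3 - <<'E'
from h import *
d=cams.get_image("top"); c=d["color"]; hsv=cv2.cvtColor(c,cv2.COLOR_RGB2HSV)
cv2.imwrite("pics/crop1.png",cv2.resize(c[110:270,150:450,::-1],None,fx=2.6,fy=2.6,interpolation=cv2.INTER_CUBIC))
g=c.max(2).astype(int)
for x in(228,267,307):
    R=g[185:220,x-14:x+15]<70
    for b in blobs(R,40,(x-14,185)): print("cap",b[0],b[1],ray(d,b[0],193).round(1))
bl=(abs(hsv[...,0].astype(int)-110)<15)&(hsv[...,1]>150)&(hsv[...,2]>80)
for b in blobs(bl,60): print("blue",b[0],b[1],ray(d,b[0],189).round(1))
rd=((hsv[...,0]<6)|(hsv[...,0]>174))&(hsv[...,1]>150)&(hsv[...,2]>80)
for b in blobs(rd,15): print("red",b[0],b[1],ray(d,b[0],160).round(1))
# sieve: bright circle
hc=cv2.HoughCircles(cv2.medianBlur(cv2.cvtColor(c,cv2.COLOR_RGB2GRAY),3),cv2.HOUGH_GRADIENT,1,30,param1=120,param2=25,minRadius=14,maxRadius=42)
for x,y,r in hc[0][:12]: print("circ",x,y,r,ray(d,(x,y),80).round(1))
E
```

```text
cap [227.  198.6] 130 [476.4 198.8 193. ]
cap [253.5 195.6] 48 [483.4 132.6 193. ]
cap [266.1 201.3] 124 [468.8 101.1 193. ]
cap [305.4 204. ] 113 [461.2   2.9 193. ]
blue [149.6 112.7] 232 [699.1 400.2 189. ]
blue [ 77.8 149.4] 80 [605.3 579.5 189. ]
blue [ 57.7 153.5] 80 [595.2 630.  189. ]
blue [268.4 158.1] 173 [578.9  96.1 189. ]
red [343.2 111.1] 237 [708.3 -97.2 160. ]
red [213.4 137.8] 33 [639.5 243.6 160. ]
red [ 67.7 151.5] 89 [606.3 623.  160. ]
red [332.6 146. ] 21 [615.1 -68.1 160. ]
red [ 47.6 155.6] 93 [595.9 674.8 160. ]
red [458.9 291.4] 4592 [ 238.6 -383.4  160. ]
circ 459.5 290.5 36.6 [ 229.7 -412.7   80. ]
circ 402.5 167.5 36.3 [ 570.1 -266.6   80. ]
circ 377.5 257.5 17.1 [ 320.8 -191.    80. ]
circ 537.5 193.5 19.4 [ 493.7 -640.8   80. ]
circ 622.5 323.5 18.5 [ 138.  -850.8   80. ]
circ 311.5 205.5 21.4 [465.5 -10.9  80. ]
circ 225.5 204.5 16.9 [470.4 228.   80. ]
```

View pics/crop1.png

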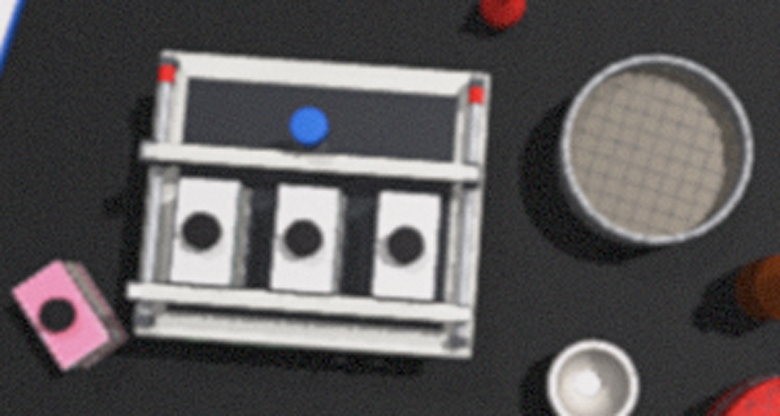

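The crop confirms three pale tins with black caps inside the shaker, the blue knob on the movable bar and the grey mesh sieve. The pink tin stands outside, to the left. Shaker yaw comes to about -0.078 rad, origin about (513,98), and the sieve is at (570,-267). I move above the knob.

play_rows(steps=[[0,0,-0.54,0.52,0.97,0.6,1],[0,0,-0.54,0.52,0.97,0.6,1],[0,0,-0.54,0.52,0.97,0.6,1],[0,0,-0.54,0.52,0.97,0.6,1]])

```text
t: 0.48
position: [267.7, -487.5, 278.1]
ee_rot: [3.137, -0.129, 0.005]
wrist_force: [0.3, -2.2, 0.3]
width: 1.001
grip_force: 0.0
```

play_rows(steps=[[0,0,0,0.52,0.97,0,1],[0,0,0,0.52,0.97,0,1],[0,0,0,0.52,0.97,0,1]])

```text
t: 0.73
position: [317.6, -390.9, 274.4]
ee_rot: [-3.138, 0.12, -0.0]
wrist_force: [0.7, 0.3, -0.3]
width: 1.003
grip_force: 0.0
```

play_rows(steps=[[0,0,0,0.52,0.97,0,1],[0,0,0,0.52,0.97,0,1],[0,0,0,0.52,0.97,0,1]])

```text
t: 0.98
position: [369.7, -293.7, 274.5]
ee_rot: [-3.138, 0.119, -0.0]
wrist_force: [-0.1, -0.8, 1.0]
width: 1.003
grip_force: 0.0
```

play_rows(steps=[[0,0,0,0.52,0.97,0,1],[0,0,0,0.52,0.97,0,1],[0,0,0,0.52,0.97,0,1]])

```text
t: 1.23
position: [421.8, -196.7, 274.6]
ee_rot: [-3.139, 0.119, -0.0]
wrist_force: [-0.5, -1.0, -0.0]
width: 0.999
grip_force: 0.0
```

play_rows(steps=[[0,0,0,0.52,0.97,0,1],[0,0,0,0.52,0.97,0,1],[0,0,0,0.52,0.97,0,1]])

```text
t: 1.48
position: [474.0, -99.6, 274.6]
ee_rot: [-3.139, 0.119, -0.001]
wrist_force: [0.1, -0.0, 0.3]
width: 1.0
grip_force: 0.0
```

play_rows(steps=[[0,0,0,0.52,0.97,0,1],[0,0,0,0.52,0.97,0,1],[0,0,0,0.52,0.97,0,1]])

```text
t: 1.73
position: [526.1, -2.5, 274.5]
ee_rot: [-3.139, 0.118, -0.001]
wrist_force: [-0.1, -0.2, 0.1]
width: 0.998
grip_force: 0.0
```

play_rows(steps=[[0,0,0,0.52,1,0,1],[0,0,0,0.52,1,0,1],[0,0,0,0.52,1,0,1],[0,0,0,0.52,1,0,1]])

```text
t: 2.07
position: [578.9, 98.9, 274.0]
ee_rot: [-3.138, 0.115, -0.001]
wrist_force: [-0.9, 0.6, 0.3]
width: 0.998
grip_force: 0.0
```

```bash
cat >> h.py <<'E'
from scipy.spatial.transform import Rotation as Ro
def wrist():
    s=monitor.state(); d=cams.get_image("wrist")
    T=np.eye(4); T[:3,:3]=Ro.from_rotvec(s["ee_rot"]).as_matrix(); T[:3,3]=s["position"]
    return s,d,T@d["T_tool_cam"]
E
python3 - <<'E'
from h import *
s,d,E=wrist(); c=d["color"]; print(s["position"],E.round(2).tolist())
cv2.imwrite("pics/w1.png",c[:,:,::-1]); hsv=cv2.cvtColor(c,cv2.COLOR_RGB2HSV)
bl=(abs(hsv[...,0].astype(int)-110)<15)&(hsv[...,1]>150)&(hsv[...,2]>80)
for b in blobs(bl,200): print(b,ray(d,b[0],196,E).round(1),ray(d,b[0],189,E).round(1))
E
```

```text
[578.86558741  98.94553314 274.0414528 ] [[-0.07, 0.96, 0.27, 654.59], [-1.0, -0.07, -0.02, 92.71], [-0.0, -0.27, 0.96, 444.36], [0.0, 0.0, 0.0, 1.0]]
(array([28.8, 57.8]), 1369, array([  0,   0,  37, 112], dtype=int32)) [703.7 302.3 196. ] [705.1 308.2 189. ]
(array([323.4, 197.6]), 1544, array([302, 175,  44,  45], dtype=int32)) [582.3  95.7 196. ] [580.3  95.8 189. ]
```

View pics/w1.png

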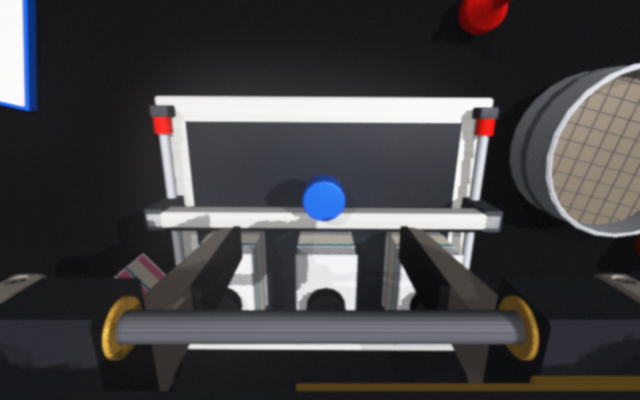

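The wrist view shows the knob at (323,198), which is (582,96) in the world, centred between the fingers. I descend and grip.

play_rows(steps=[[0,0,0,0.03,-0.03,-0.4,1],[0,0,0,0.03,-0.03,-0.7,1],[0,0,0,0.03,-0.03,-1,1],[0,0,0,0.03,-0.03,-1,0.3]])

```text
t: 2.45
position: [575.7, 89.7, 169.1]
ee_rot: [3.137, -0.121, -0.015]
wrist_force: [-2.2, -0.3, -0.7]
width: 0.948
grip_force: 0.0
```

play_rows(steps=[[0,0,0,0,0,0,0.3],[0,0,0,0,0,0,0.2],[0,0,0,0,0,0,0.2],[0,0,0,0,0,0,0.2]])

```text
t: 2.78
position: [581.2, 91.4, 176.7]
ee_rot: [-3.139, 0.12, -0.005]
wrist_force: [-0.6, 0.3, 0.5]
width: 0.658
grip_force: 0.0
```

play_rows(steps=[[0,0,0,0,0.04,-0.07,0.5],[0,0,0,0,0.04,-0.07,0.2],[0,0,0,0,0.04,-0.07,0.2],[0,0,0,0,0.04,-0.07,0.2],[0,0,0,0,0.04,-0.07,0.2]])

```text
t: 3.2
position: [580.0, 96.6, 167.6]
ee_rot: [-3.138, 0.12, 0.0]
wrist_force: [-0.5, 4.9, -1.5]
width: 0.384
grip_force: 30.0
```

play_rows(steps=[[0,0,0,0,0,0,0.2],[0,0,0,0,0,0,0.2]])

```text
t: 3.37
position: [579.9, 96.6, 167.6]
ee_rot: [-3.138, 0.12, 0.0]
wrist_force: [-0.4, 6.3, -1.4]
width: 0.386
grip_force: 30.0
```

play_rows(steps=[[0,0,0,0.12,-0.01,0,0.2],[0,0,0,0.25,-0.02,0,0.2],[0,0,0,0.38,-0.03,0,0.2],[0,0,0,0.5,-0.04,0,0.2],[0,0,0,0.5,-0.04,0,0.2]])

```text
t: 3.78
position: [631.9, 92.5, 167.6]
ee_rot: [-3.138, 0.12, -0.002]
wrist_force: [3.3, 5.4, -2.1]
width: 0.383
grip_force: 30.0
```

play_rows(steps=[[0,0,0,0.03,0,0,0.2],[0,0,0,0.06,-0.01,0,0.2],[0,0,0,0.06,-0.01,0,0.2],[0,0,0,0.06,-0.01,0,0.2]])

```text
t: 4.12
position: [635.5, 92.1, 167.6]
ee_rot: [-3.137, 0.12, 0.002]
wrist_force: [-1.5, 8.0, 0.8]
width: 0.384
grip_force: 30.0
```

play_rows(steps=[[0,0,0,0.03,0,0,0.2],[0,0,0,0.06,0,0,0.2],[0,0,0,0.06,0,0,0.2],[0,0,0,0.06,0,0,0.2]])

```text
t: 4.45
position: [636.0, 92.1, 167.3]
ee_rot: [-3.138, 0.12, 0.02]
wrist_force: [-22.9, 8.1, 15.4]
width: 0.382
grip_force: 30.0
```

play_rows(steps=[[0,0,0,-0.06,0,0,0.2],[0,0,0,-0.06,0,0,0.7],[0,0,0,-0.06,0,0,0.7],[0,0,0,-0.06,0,0,0.7],[0,0,0,-0.06,0,0,0.7]])

```text
t: 4.87
position: [636.3, 90.1, 167.7]
ee_rot: [3.139, -0.12, 0.0]
wrist_force: [-0.6, -0.1, 0.3]
width: 0.651
grip_force: 0.0
```

play_rows(steps=[[0,0,0,0,0,0.4,0.8],[0,0,0,0,0,0.8,0.8],[0,0,0,0,0,1,0.8],[0,0,0,0,0,1,0.8]])

```text
t: 5.2
position: [639.0, 90.5, 273.5]
ee_rot: [-3.138, 0.12, -0.014]
wrist_force: [0.3, 0.0, 0.2]
width: 0.798
grip_force: 0.0
```

play_rows(steps=[[0,0,0,-0.8,0,0.3,0.8],[0,0,0,-0.8,0,0.3,0.8],[0,0,0,-0.8,0,0.3,0.8],[0,0,0,-0.8,0,0.3,0.8],[0,0,0,-0.8,0,0.3,0.8]])

```text
t: 5.62
position: [556.4, 90.3, 297.4]
ee_rot: [3.139, -0.12, 0.001]
wrist_force: [0.5, -0.1, 0.1]
width: 0.797
grip_force: 0.0
```

```bash
python3 - <<'E'
from h import *
s,d,E=wrist(); c=d["color"]; print(s["position"],s["width"])
cv2.imwrite("pics/w2.png",c[:,:,::-1]); hsv=cv2.cvtColor(c,cv2.COLOR_RGB2HSV)
bl=(abs(hsv[...,0].astype(int)-110)<15)&(hsv[...,1]>150)&(hsv[...,2]>80)
for b in blobs(bl,200): print(b,ray(d,b[0],196,E).round(1))
t=cams.get_image("top"); c=t["color"]; hsv=cv2.cvtColor(c,cv2.COLOR_RGB2HSV)
bl=(abs(hsv[...,0].astype(int)-110)<15)&(hsv[...,1]>150)&(hsv[...,2]>80)
for b in blobs(bl,60): print("top",b[0],ray(t,b[0],192).round(1))
E
```

```text
[556.39597968  90.28101889 297.3689049 ] 0.7968700090013157
(array([30.6, 50.3]), 1150, array([ 0,  0, 39, 96], dtype=int32)) [691.8 309.2 196. ]
(array([310.4, 105.7]), 1386, array([290,  84,  42,  43], dtype=int32)) [632.8  92.1 196. ]
top [149.5 112.3] [699.3 399.2 192. ]
top [ 77.7 149.5] [604.4 578.  192. ]
top [ 57.8 153.7] [594.1 627.7 192. ]
```

View pics/w2.png

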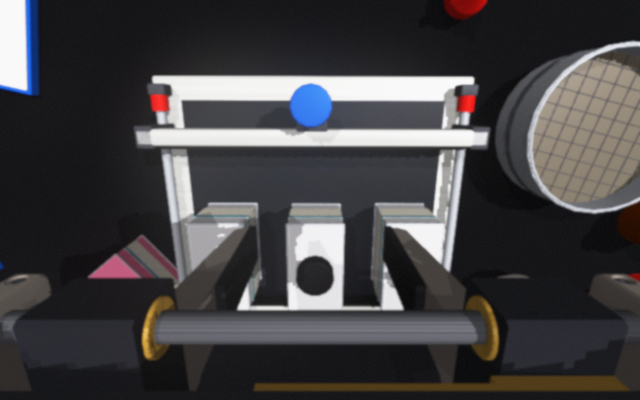

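The bar sits by its red stops and the middle tin's cap is at (315,275). I locate it.

```bash
python3 - <<'E'
from h import *
s,d,E=wrist(); print(s["position"])
for p,z in (((315,275),193),((288,222),175),((344,222),175),((188,222),175),((440,222),175),((247,222),175),((376,222),175)): print(p,ray(d,p,z,E).round(1))
E
```

```text
[556.71842949  90.28769433 296.78675965]
(315, 275) [475.2 101.1 193. ]
(288, 222) [525. 124. 175.]
(344, 222) [520.8  69.1 175. ]
(188, 222) [532.6 222.  175. ]
(440, 222) [513.6 -25.  175. ]
(247, 222) [528.1 164.2 175. ]
(376, 222) [518.4  37.7 175. ]
```

play_rows(steps=[[0,0,0,-0.84,0.1,-0.6,0.82],[0,0,0,-0.84,0.1,-0.6,0.82],[0,0,0,-0.84,0.1,-0.6,0.82],[0,0,0,-0.84,0.1,-0.6,0.82],[0,0,0,-0.84,0.1,-0.6,0.82]])

```text
t: 6.18
position: [472.2, 100.4, 237.1]
ee_rot: [3.139, -0.119, -0.001]
wrist_force: [1.7, 0.4, 0.8]
width: 0.821
grip_force: 0.0
```

play_rows(steps=[[0,0,0,0,0,-0.3,0.82],[0,0,0,0,0,-0.6,0.82],[0,0,0,0,0,-0.85,0.82],[0,0,0,0,0,-1,0.82],[0,0,0,0,0,-1,0.5]])

```text
t: 6.6
position: [472.6, 100.1, 135.4]
ee_rot: [3.138, -0.12, -0.005]
wrist_force: [-0.5, -0.2, -1.2]
width: 0.77
grip_force: 0.0
```

play_rows(steps=[[0,0,0,0,0,0,0.45],[0,0,0,0,0,0,0.45],[0,0,0,0,0,0,0.45],[0,0,0,0,0,0,0.45]])

```text
t: 6.93
position: [473.6, 100.7, 139.0]
ee_rot: [-3.139, 0.12, -0.005]
wrist_force: [2.7, 0.9, 0.8]
width: 0.607
grip_force: 30.0
```

play_rows(steps=[[0,0,0,0,0,0.25,0.45],[0,0,0,0,0,0.5,0.45],[0,0,0,0,0,0.8,0.45],[0,0,0,0,0,1,0.45],[0,0,0,0,0,1,0.45]])

```text
t: 7.35
position: [474.6, 100.9, 242.3]
ee_rot: [-3.137, 0.12, -0.012]
wrist_force: [0.5, 0.5, -2.5]
width: 0.608
grip_force: 30.0
```

play_rows(steps=[[0,0.13,0,0,0,0,0.45],[0,0.26,0,0,0,0,0.45],[0,0.26,0,0,0,0,0.45],[0,0.26,0,0,0,0,0.45],[0,0.26,0,0,0,0,0.45]])

```text
t: 7.77
position: [471.4, 100.2, 236.6]
ee_rot: [3.115, -0.119, -0.318]
wrist_force: [-1.0, 0.0, -3.0]
width: 0.607
grip_force: 30.0
```

play_rows(steps=[[0,-0.1,0,0,0,0,0.45],[0,-0.2,0,0,0,0,0.45],[0,-0.2,0,0,0,0,0.45],[0,-0.2,0,0,0,0,0.45]])

```text
t: 8.1
position: [470.6, 100.4, 238.2]
ee_rot: [3.137, -0.119, -0.073]
wrist_force: [-0.3, -0.2, -3.3]
width: 0.607
grip_force: 30.0
```

```bash
python3 -c "
from h import *
for i in range(3):
  s=monitor.state();print(s['t'],s['position'].round(1),s['ee_rot'].round(3),s['wrist_force'].round(2),s['torque'].round(3),s['width']); cams.get_image('wrist')"
```

```text
8.1 [470.6 100.4 238.2] [ 3.137 -0.119 -0.073] [-0.31 -0.17 -3.26] [ 0.05  -0.021 -0.013] 0.607039479861267
8.15 [471.3 100.5 238.2] [ 3.137 -0.119 -0.074] [ 0.29  0.05 -2.55] [0.048 0.007 0.071] 0.612575681613557
8.2 [471.9 100.5 238.1] [ 3.137 -0.119 -0.074] [ 0.08  0.07 -2.89] [ 0.058 -0.054  0.025] 0.607460061289852
```

play_rows(steps=[[0,-0.16,0,0,0,0,0.45],[0,-0.32,0,0,0,0,0.45],[0,-0.32,0,0,0,0,0.45],[0,-0.32,0,0,0,0,0.45],[0,-0.32,0,0,0,0,0.45]])

```text
t: 8.67
position: [472.9, 100.7, 238.3]
ee_rot: [-3.115, 0.119, -0.316]
wrist_force: [0.2, 0.8, -2.2]
width: 0.611
grip_force: 30.0
```

play_rows(steps=[[0,0.1,0,0,0,0,0.45],[0,0.2,0,0,0,0,0.45],[0,0.2,0,0,0,0,0.45],[0,0.2,0,0,0,0,0.45]])

```text
t: 9.0
position: [474.2, 100.4, 237.5]
ee_rot: [-3.137, 0.121, -0.074]
wrist_force: [-0.3, 0.4, -2.0]
width: 0.61
grip_force: 30.0
```

```bash
python3 -c "
from h import *
for i in range(3):
  s=monitor.state();print(s['t'],s['position'].round(1),s['ee_rot'].round(3),s['wrist_force'].round(2),s['torque'].round(3),s['width']); cams.get_image('wrist')"
```

```text
9.0 [474.2 100.4 237.5] [-3.137  0.121 -0.074] [-0.35  0.43 -2.04] [ 0.014  0.041 -0.007] 0.6096826102030451
9.05 [473.1 100.3 237.2] [-3.137  0.121 -0.074] [ 1.25 -0.03 -2.71] [ 0.024  0.093 -0.004] 0.6059443092457543
9.1 [472.3 100.3 237.2] [-3.137  0.12  -0.074] [ 0.17 -0.36 -2.64] [ 0.042  0.067 -0.009] 0.607150803976231
```

```bash
cat > rd.py <<'E'
from h import *
a=[]
for i in range(6):
    cams.get_image('wrist'); s=monitor.state(); a.append(np.r_[s['wrist_force'],s['torque']])
print(s['t'],s['ee_rot'].round(3),np.mean(a,0).round(3),np.std(a,0).round(3)[4],s['width'])
E
```

play_rows(steps=[[0,0.06,0,0,0,0,0.45],[0,0.06,0,0,0,0,0.45]])

```text
t: 9.32
position: [472.3, 100.5, 237.7]
ee_rot: [-3.139, 0.12, 0.001]
wrist_force: [0.4, 0.7, -2.6]
width: 0.61
grip_force: 30.0
```

```bash
python3 rd.py
```

```text
9.6167 [-3.139e+00  1.200e-01 -1.000e-03] [ 1.490e-01  1.300e-02 -3.125e+00  2.900e-02  5.000e-03  1.000e-03] 0.028 0.6056924403878594
```

play_rows(steps=[[0,0.15,0,0,0,0,0.45],[0,0.26,0,0,0,0,0.45],[0,0.26,0,0,0,0,0.45],[0,0.26,0,0,0,0,0.45],[0,0.26,0,0,0,0,0.45]])

```text
t: 10.03
position: [471.7, 100.3, 237.2]
ee_rot: [3.115, -0.119, -0.316]
wrist_force: [-0.3, -0.2, -2.5]
width: 0.609
grip_force: 30.0
```

play_rows(steps=[[0,-0.13,0,0,0,0,0.45],[0,-0.26,0,0,0,0,0.45],[0,-0.26,0,0,0,0,0.45]])

```text
t: 10.28
position: [468.7, 100.1, 237.7]
ee_rot: [-3.139, 0.119, -0.008]
wrist_force: [-0.9, -0.1, -2.7]
width: 0.603
grip_force: 30.0
```

```bash
python3 rd.py
```

```text
10.5833 [-3.139e+00  1.200e-01  1.000e-03] [-1.450e-01 -1.960e-01 -2.703e+00  2.500e-02  2.000e-03  9.000e-03] 0.009 0.6066664040407889
```

The torque is unchanged between the two tilt directions (a ball would give about 0.09 Nm), so the middle tin is silent. I stand it back and take the right one.

play_rows(steps=[[0,0,0,0,0,-0.4,0.45],[0,0,0,0,0,-0.75,0.45],[0,0,0,0,0,-0.92,0.45],[0,0,0,0,0,-0.99,0.45],[0,0,0,0,0,-0.99,0.45]])

```text
t: 11.0
position: [473.2, 100.3, 137.9]
ee_rot: [3.139, -0.12, -0.001]
wrist_force: [-0.5, -0.7, -1.7]
width: 0.605
grip_force: 30.0
```

play_rows(steps=[[0,0,0,0,0,0,0.6],[0,0,0,0,0,0,0.8],[0,0,0,0,0,0,0.8],[0,0,0,0,0,0,0.8]])

```text
t: 11.33
position: [472.3, 100.5, 138.8]
ee_rot: [-3.139, 0.12, -0.0]
wrist_force: [-0.3, -0.1, -0.3]
width: 0.794
grip_force: 0.0
```

play_rows(steps=[[0,0,0,0,0,0.25,0.8],[0,0,0,0,0,0.6,0.8],[0,0,0,0,0,1,0.8],[0,0,0,0,0,1,0.8]])

```text
t: 11.67
position: [475.7, 101.3, 245.6]
ee_rot: [-3.137, 0.12, -0.016]
wrist_force: [1.6, 0.0, 0.4]
width: 0.802
grip_force: 0.0
```

play_rows(steps=[[0,0,0,-0.08,-1,0,0.8],[0,0,0,-0.08,-1,0,0.8],[0,0,0,-0.08,-1,0,0.8],[0,0,0,-0.08,-1,0,0.8],[0,0,0,-0.08,-1,0,0.8]])

```text
t: 12.08
position: [464.1, 0.0, 238.8]
ee_rot: [-3.139, 0.124, -0.001]
wrist_force: [-0.2, 0.0, 0.3]
width: 0.803
grip_force: 0.0
```

```bash
python3 - <<'E'
from h import *
s,d,E=wrist(); c=d["color"]; print(s["position"],s["width"])
cv2.imwrite("pics/w3.png",c[:,:,::-1])
E
```

```text
[4.64080223e+02 2.22150782e-02 2.38767959e+02] 0.8029065057993265
```

View pics/w3.png

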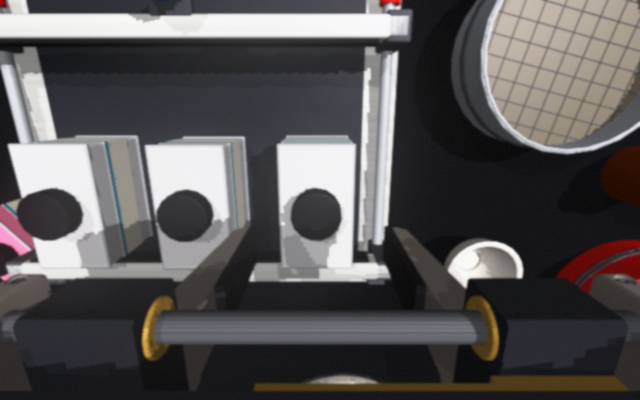

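All three tins stand upright, and the right tin's cap is at (316,214) between the fingers. I descend on it.

```bash
python3 - <<'E'
from h import *
s,d,E=wrist(); print(s["position"].round(1))
for p,z in (((316,214),193),((278,144),175),((354,144),175),((282,265),175),((354,265),175)): print(p,ray(d,p,z,E).round(1))
E
```

```text
[464.2   0.7 238.7]
(316, 214) [465.1   3.3 193. ]
(278, 144) [515.3  27.5 175. ]
(354, 144) [511.  -28.2 175. ]
(282, 265) [417.   35.4 175. ]
(354, 265) [412.5 -23.4 175. ]
```

play_rows(steps=[[0,0,0,0,0.02,-0.3,0.82],[0,0,0,0,0.02,-0.6,0.82],[0,0,0,0,0.02,-0.85,0.82],[0,0,0,0,0.02,-1,0.82],[0,0,0,0,0.02,-1,0.5]])

```text
t: 12.6
position: [461.9, 3.7, 135.6]
ee_rot: [-3.139, 0.117, 0.009]
wrist_force: [-0.0, 0.5, -0.4]
width: 0.772
grip_force: 0.0
```

play_rows(steps=[[0,0,0,0,0,0,0.45],[0,0,0,0,0,0,0.45],[0,0,0,0,0,0,0.45],[0,0,0,0,0,0,0.45]])

```text
t: 12.93
position: [464.8, 2.6, 139.6]
ee_rot: [-3.139, 0.119, -0.003]
wrist_force: [1.0, 0.7, 1.4]
width: 0.608
grip_force: 30.0
```

play_rows(steps=[[0,0,0,0,0,0.25,0.45],[0,0,0,0,0,0.5,0.45],[0,0,0,0,0,0.8,0.45],[0,0,0,0,0,1,0.45],[0,0,0,0,0,1,0.45]])

```text
t: 13.35
position: [466.7, 2.4, 243.4]
ee_rot: [-3.139, 0.12, -0.013]
wrist_force: [0.7, 1.1, -1.1]
width: 0.607
grip_force: 30.0
```

play_rows(steps=[[0,-0.15,0,0,0,0,0.45],[0,-0.26,0,0,0,0,0.45],[0,-0.26,0,0,0,0,0.45],[0,-0.26,0,0,0,0,0.45],[0,-0.26,0,0,0,0,0.45]])

```text
t: 13.77
position: [464.3, 2.4, 238.8]
ee_rot: [-3.115, 0.119, -0.317]
wrist_force: [0.5, -0.2, -2.5]
width: 0.611
grip_force: 30.0
```

play_rows(steps=[[0,0.13,0,0,0,0,0.45],[0,0.26,0,0,0,0,0.45],[0,0.26,0,0,0,0,0.45]])

```text
t: 14.02
position: [467.5, 2.4, 238.7]
ee_rot: [3.139, -0.12, -0.007]
wrist_force: [-0.2, -0.5, -0.7]
width: 0.61
grip_force: 30.0
```

```bash
python3 rd.py
```

```text
14.3167 [-3.139e+00  1.200e-01 -1.000e-03] [-0.314 -0.382 -1.68   0.04   0.02   0.01 ] 0.048 0.6097543143490332
```

play_rows(steps=[[0,0.15,0,0,0,0,0.45],[0,0.26,0,0,0,0,0.45],[0,0.26,0,0,0,0,0.45],[0,0.26,0,0,0,0,0.45],[0,0.26,0,0,0,0,0.45]])

```text
t: 14.73
position: [463.4, 2.4, 238.4]
ee_rot: [3.116, -0.119, -0.316]
wrist_force: [-0.3, 0.7, -2.3]
width: 0.605
grip_force: 30.0
```

play_rows(steps=[[0,-0.13,0,0,0,0,0.45],[0,-0.26,0,0,0,0,0.45],[0,-0.26,0,0,0,0,0.45]])

```text
t: 14.98
position: [460.7, 2.4, 238.7]
ee_rot: [-3.139, 0.12, -0.008]
wrist_force: [-0.8, -0.1, -1.3]
width: 0.608
grip_force: 30.0
```

```bash
python3 rd.py
```

```text
15.2833 [ 3.139e+00 -1.200e-01 -1.000e-03] [ 0.398 -0.4   -2.077  0.042 -0.011 -0.01 ] 0.035 0.6122517901698435
```

No consistent ball moment here either, so this tin is silent. I stand it back and take the left tin.

play_rows(steps=[[0,0,0,0,0,-0.4,0.45],[0,0,0,0,0,-0.75,0.45],[0,0,0,0,0,-0.92,0.45],[0,0,0,0,0,-0.99,0.45],[0,0,0,0,0,-0.99,0.45]])

```text
t: 15.7
position: [464.6, 2.3, 138.9]
ee_rot: [3.139, -0.12, -0.003]
wrist_force: [0.4, -1.0, -0.6]
width: 0.607
grip_force: 30.0
```

play_rows(steps=[[0,0,0,0,0,0,0.6],[0,0,0,0,0,0,0.8],[0,0,0,0,0,0,0.8],[0,0,0,0,0,0,0.8]])

```text
t: 16.03
position: [464.4, 2.4, 139.9]
ee_rot: [3.139, -0.12, 0.001]
wrist_force: [0.7, 1.6, 0.5]
width: 0.79
grip_force: 0.0
```

play_rows(steps=[[0,0,0,0,0,0.25,0.8],[0,0,0,0,0,0.6,0.8],[0,0,0,0,0,1,0.8],[0,0,0,0,0,1,0.8]])

```text
t: 16.37
position: [467.9, 2.5, 246.5]
ee_rot: [-3.139, 0.12, -0.016]
wrist_force: [0.9, -0.5, 0.1]
width: 0.799
grip_force: 0.0
```

play_rows(steps=[[0,0,0,0.08,1,0,0.8],[0,0,0,0.08,1,0,0.8],[0,0,0,0.08,1,0,0.8]])

```text
t: 16.62
position: [472.6, 105.4, 240.4]
ee_rot: [-3.137, 0.121, -0.003]
wrist_force: [1.0, -0.7, 0.8]
width: 0.802
grip_force: 0.0
```

play_rows(steps=[[0,0,0,0.08,0.96,0,0.8],[0,0,0,0.08,0.96,0,0.8],[0,0,0,0.08,0.96,0,0.8],[0,0,0,0.08,0.96,0,0.8],[0,0,0,0.08,0.96,0,0.8]])

```text
t: 17.03
position: [479.8, 198.5, 239.4]
ee_rot: [3.139, -0.117, -0.0]
wrist_force: [0.5, -1.0, -0.2]
width: 0.8
grip_force: 0.0
```

```bash
python3 - <<'E'
from h import *
s,d,E=wrist(); c=d["color"]; print(s["position"],s["width"])
cv2.imwrite("pics/w4.png",c[:,:,::-1])
R=c.max(2)[180:250,270:370]<60
for b in blobs(R,300,(270,180)): print(b,ray(d,b[0],193,E).round(1))
E
```

```text
[479.79338554 198.48033199 239.38036643] 0.7998782090960351
(array([274.7, 218. ]), 454, array([ 1,  0,  9, 70], dtype=int32)) [479.6 231.2 193. ]
(array([362.6, 215.8]), 965, array([85,  0, 15, 70], dtype=int32)) [476.6 167.4 193. ]
(array([316. , 217.5]), 1537, array([23, 10, 48, 49], dtype=int32)) [477.8 201.2 193. ]
```

View pics/w4.png

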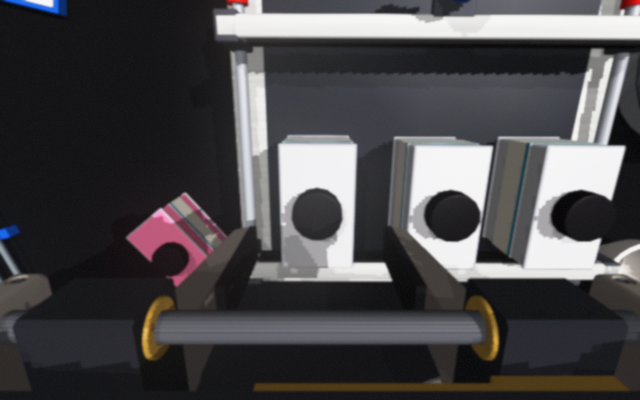

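The left tin's cap is at (316,217) between the fingers, the two silent tins stand upright, and the pink one is clear.

play_rows(steps=[[0,0,0,0,0.02,-0.3,0.82],[0,0,0,0,0.02,-0.6,0.82],[0,0,0,0,0.02,-0.85,0.82],[0,0,0,0,0.02,-1,0.82],[0,0,0,0,0.02,-1,0.5]])

```text
t: 17.5
position: [477.9, 197.8, 136.7]
ee_rot: [3.137, -0.123, -0.008]
wrist_force: [-0.1, 0.7, -0.1]
width: 0.768
grip_force: 0.0
```

play_rows(steps=[[0,0,0,0,0,0,0.45],[0,0,0,0,0,0,0.45],[0,0,0,0,0,0,0.45],[0,0,0,0,0,0,0.45]])

```text
t: 17.83
position: [480.9, 200.3, 140.8]
ee_rot: [-3.139, 0.12, -0.003]
wrist_force: [0.6, -1.7, 1.4]
width: 0.608
grip_force: 30.0
```

play_rows(steps=[[0,0,0,0,0,0.25,0.45],[0,0,0,0,0,0.5,0.45],[0,0,0,0,0,0.8,0.45],[0,0,0,0,0,1,0.45],[0,0,0,0,0,1,0.45]])

```text
t: 18.25
position: [482.3, 201.3, 244.2]
ee_rot: [-3.136, 0.12, -0.011]
wrist_force: [1.2, 0.3, -3.1]
width: 0.609
grip_force: 30.0
```

play_rows(steps=[[0,-0.15,0,0,0,0,0.45],[0,-0.26,0,0,0,0,0.45],[0,-0.26,0,0,0,0,0.45],[0,-0.26,0,0,0,0,0.45],[0,-0.26,0,0,0,0,0.45]])

```text
t: 18.67
position: [479.9, 200.6, 239.3]
ee_rot: [-3.116, 0.118, -0.316]
wrist_force: [0.3, -0.6, -2.7]
width: 0.61
grip_force: 30.0
```

play_rows(steps=[[0,0.13,0,0,0,0,0.45],[0,0.26,0,0,0,0,0.45],[0,0.26,0,0,0,0,0.45]])

```text
t: 18.92
position: [483.2, 201.0, 239.6]
ee_rot: [-3.138, 0.121, 0.008]
wrist_force: [0.7, -1.0, -3.1]
width: 0.608
grip_force: 30.0
```

```bash
python3 rd.py
```

```text
19.2167 [ 3.139e+00 -1.200e-01  1.000e-03] [ 0.04  -0.112 -4.249  0.028 -0.017  0.029] 0.021 0.6045912594968812
```

play_rows(steps=[[0,0.15,0,0,0,0,0.45],[0,0.26,0,0,0,0,0.45],[0,0.26,0,0,0,0,0.45],[0,0.26,0,0,0,0,0.45],[0,0.26,0,0,0,0,0.45]])

```text
t: 19.63
position: [479.6, 200.3, 239.4]
ee_rot: [3.115, -0.119, -0.315]
wrist_force: [-1.6, 1.7, -3.5]
width: 0.607
grip_force: 30.0
```

play_rows(steps=[[0,-0.13,0,0,0,0,0.45],[0,-0.26,0,0,0,0,0.45],[0,-0.26,0,0,0,0,0.45]])

```text
t: 19.88
position: [476.9, 200.1, 240.0]
ee_rot: [-3.139, 0.118, -0.008]
wrist_force: [-0.2, 0.4, -4.0]
width: 0.609
grip_force: 30.0
```

```bash
python3 rd.py
```

```text
20.1833 [-3.139e+00  1.200e-01  1.000e-03] [ 1.450e-01 -3.900e-02 -3.922e+00  3.200e-02  2.000e-03  7.000e-03] 0.029 0.605838147688839
```

```bash
sed -i 's/range(6)/range(12)/; s/print(/a=a[2:];print(/' rd.py; cat rd.py
```

```text
from h import *
a=[]
for i in range(12):
    cams.get_image('wrist'); s=monitor.state(); a.append(np.r_[s['wrist_force'],s['torque']])
a=a[2:];print(s['t'],s['ee_rot'].round(3),np.mean(a,0).round(3),np.std(a,0).round(3)[4],s['width'])
```

play_rows(steps=[[0,0.15,0,0,0,0,0.45],[0,0.26,0,0,0,0,0.45],[0,0.26,0,0,0,0,0.45],[0,0.26,0,0,0,0,0.45],[0,0.26,0,0,0,0,0.45]])

```text
t: 20.6
position: [480.2, 200.2, 239.0]
ee_rot: [3.115, -0.12, -0.317]
wrist_force: [-0.4, 0.9, -2.2]
width: 0.605
grip_force: 30.0
```

play_rows(steps=[[0,-0.07,0,0,0,0,0.45],[0,-0.14,0,0,0,0,0.45],[0,-0.2,0,0,0,0,0.45],[0,-0.2,0,0,0,0,0.45]])

```text
t: 20.93
position: [478.3, 200.3, 240.2]
ee_rot: [3.137, -0.118, -0.069]
wrist_force: [-0.2, 0.4, -3.4]
width: 0.606
grip_force: 30.0
```

```bash
python3 rd.py
```

```text
21.5333 [ 3.136 -0.12  -0.075] [ 0.203 -0.069 -3.96   0.014 -0.006 -0.015] 0.03 0.6063350027575174
```

play_rows(steps=[[0,-0.15,0,0,0,0,0.45],[0,-0.32,0,0,0,0,0.45],[0,-0.32,0,0,0,0,0.45],[0,-0.32,0,0,0,0,0.45],[0,-0.32,0,0,0,0,0.45]])

```text
t: 21.95
position: [480.4, 200.8, 240.3]
ee_rot: [-3.115, 0.118, -0.317]
wrist_force: [0.5, -0.5, -3.5]
width: 0.609
grip_force: 30.0
```

play_rows(steps=[[0,0.07,0,0,0,0,0.45],[0,0.14,0,0,0,0,0.45],[0,0.2,0,0,0,0,0.45],[0,0.2,0,0,0,0,0.45]])

```text
t: 22.28
position: [482.8, 200.9, 240.1]
ee_rot: [-3.136, 0.121, -0.07]
wrist_force: [-0.2, 0.1, -4.4]
width: 0.607
grip_force: 30.0
```

```bash
python3 rd.py
```

```text
22.8833 [-3.137  0.119 -0.074] [-1.510e-01 -2.750e-01 -4.176e+00  5.000e-02  3.300e-02 -4.000e-03] 0.034 0.6044681593197788
```

play_rows(steps=[[0,0.06,0,0,0,0,0.45],[0.13,0.06,0,0,0,0,0.45],[0.26,0.06,0,0,0,0,0.45],[0.26,0.06,0,0,0,0,0.45]])

```text
t: 23.22
position: [479.9, 198.9, 239.3]
ee_rot: [-2.931, 0.122, 0.012]
wrist_force: [0.0, -0.5, -3.3]
width: 0.608
grip_force: 30.0
```

```bash
python3 rd.py
```

```text
23.8167 [-2.935  0.118  0.012] [-0.177  0.104 -4.078 -0.209 -0.037  0.009] 0.03 0.6077031389055652
```

play_rows(steps=[[-0.15,0,0,0,0,0,0.45],[-0.3,0,0,0,0,0,0.45],[-0.45,0,0,0,0,0,0.45],[-0.52,0,0,0,0,0,0.45],[-0.52,0,0,0,0,0,0.45]])

```text
t: 24.23
position: [479.9, 202.7, 239.1]
ee_rot: [2.933, -0.114, 0.013]
wrist_force: [-1.3, 0.7, -4.5]
width: 0.605
grip_force: 30.0
```

```bash
python3 rd.py
```

```text
24.8333 [ 2.935 -0.12   0.013] [ 0.014 -0.091 -3.875  0.257 -0.036 -0.013] 0.031 0.6074256756768371
```

play_rows(steps=[[0.13,0,0,0,0,0,0.45],[0.26,0,0,0,0,0,0.45],[0.26,0.13,0,0,0,0,0.45],[0.26,0.26,0,0,0,0,0.45],[0.26,0.26,0,0,0,0,0.45]])

```text
t: 25.25
position: [481.8, 199.7, 239.0]
ee_rot: [3.116, -0.096, -0.323]
wrist_force: [-0.6, -0.7, -3.9]
width: 0.607
grip_force: 30.0
```

```bash
python3 rd.py
```

```text
25.85 [ 3.117 -0.093 -0.316] [-1.300e-01 -1.200e-02 -3.714e+00  4.400e-02 -1.530e-01 -3.000e-03] 0.146 0.6070373314712149
```

play_rows(steps=[[0,-0.15,0,0,0,0,0.45],[0,-0.3,0,0,0,0,0.45],[0,-0.45,0,0,0,0,0.45],[0,-0.52,0,0,0,0,0.45],[0,-0.52,0,0,0,0,0.45]])

```text
t: 26.27
position: [477.4, 200.0, 239.4]
ee_rot: [-3.119, 0.092, -0.324]
wrist_force: [0.2, -0.1, -3.9]
width: 0.607
grip_force: 30.0
```

```bash
python3 rd.py
```

```text
26.8667 [-3.119  0.095 -0.322] [ 0.127  0.101 -3.991  0.034  0.216 -0.008] 0.046 0.6052414231708652
```

play_rows(steps=[[0,0.13,0,0,0,0,0.45],[0,0.26,0,0,0,0,0.45],[0,0.26,0,0,0,0,0.45]])

```text
t: 27.12
position: [482.5, 200.8, 239.8]
ee_rot: [3.14, -0.096, -0.002]
wrist_force: [1.3, 0.5, -4.3]
width: 0.607
grip_force: 30.0
```

The left tin holds the ball. Its sideways tilt gives a lever of 0.285 m, and the lengthwise tilt is off from that by about 0.09 Nm, matching a shifting ball, with a knock spike as well. I shake it once more, then carry it over the others to the sieve.

play_rows(steps=[[0,0,0,0.35,0,0.2,0.45],[0,0,0,0,0,0.4,0.45],[0,0,0,0.35,0,0.6,0.45],[0,0,0,0,0,0.6,0.45],[0,0,0,0,0,0.6,0.45]])

```text
t: 27.53
position: [478.1, 200.3, 299.1]
ee_rot: [3.138, -0.097, 0.003]
wrist_force: [-0.3, -0.4, -4.4]
width: 0.61
grip_force: 30.0
```

play_rows(steps=[[0,0,0,0.06,-0.3,0,0.45],[0,0,0,0.12,-0.6,0,0.45],[0,0,0,0.18,-0.93,0,0.45]])

```text
t: 27.78
position: [497.8, 106.8, 299.3]
ee_rot: [3.138, -0.092, 0.007]
wrist_force: [0.9, -0.9, -3.6]
width: 0.609
grip_force: 30.0
```

play_rows(steps=[[0,0,0,0.06,-0.3,0,0.45],[0,0,0,0.12,-0.6,0,0.45],[0,0,0,0.18,-0.93,0,0.45]])

```text
t: 28.03
position: [515.9, 13.1, 299.4]
ee_rot: [3.138, -0.095, 0.007]
wrist_force: [0.1, 0.1, -4.6]
width: 0.607
grip_force: 30.0
```

play_rows(steps=[[0,0,0,0.06,-0.3,0,0.45],[0,0,0,0.12,-0.6,0,0.45],[0,0,0,0.18,-0.93,0,0.45]])

```text
t: 28.28
position: [533.9, -80.0, 299.4]
ee_rot: [3.137, -0.095, 0.006]
wrist_force: [0.2, 0.3, -3.4]
width: 0.608
grip_force: 30.0
```

play_rows(steps=[[0,0,0,0.06,-0.3,0,0.45],[0,0,0,0.12,-0.6,0,0.45],[0,0,0,0.18,-0.93,0,0.45]])

```text
t: 28.53
position: [551.9, -173.0, 299.4]
ee_rot: [3.137, -0.095, 0.006]
wrist_force: [0.4, 1.3, -4.2]
width: 0.609
grip_force: 30.0
```

play_rows(steps=[[0,0,0,0.06,-0.3,0,0.45],[0,0,0,0.12,-0.6,0,0.45],[0,0,0,0.18,-0.93,0,0.45],[0,0,0,0.18,-0.93,0,0.45]])

```text
t: 28.87
position: [570.4, -270.0, 299.0]
ee_rot: [3.134, -0.1, 0.006]
wrist_force: [-1.2, 0.5, -3.3]
width: 0.607
grip_force: 30.0
```

play_rows(steps=[[0,0,0,0,0,-0.3,0.45],[0,0,0,0,0,-0.6,0.45],[0,0,0,0,0,-0.8,0.45],[0,0,0,0,0,-0.8,0.45],[0,0,0,0,0,-0.8,0.45]])

```text
t: 29.28
position: [569.3, -264.1, 218.9]
ee_rot: [3.139, -0.095, 0.001]
wrist_force: [-1.0, 0.2, -4.3]
width: 0.607
grip_force: 30.0
```

```bash
python3 - <<'E'
from h import *
s=monitor.state(); print(s["t"],s["position"],s["ee_rot"],s["width"],s["grip_force"],s["wrist_force"])
d=cams.get_image("scene"); cv2.imwrite("pics/s2.png",cv2.resize(d["color"][120:340,120:480,::-1],None,fx=2.2,fy=2.2,interpolation=cv2.INTER_CUBIC))
E
```

```text
29.2833 [ 569.2911275  -264.13364448  218.87839724] [ 3.13854840e+00 -9.48950208e-02  6.96896850e-04] 0.6065026173482135 29.998823404312134 [-0.96852853  0.2459768  -4.32295225]
```

View pics/s2.png

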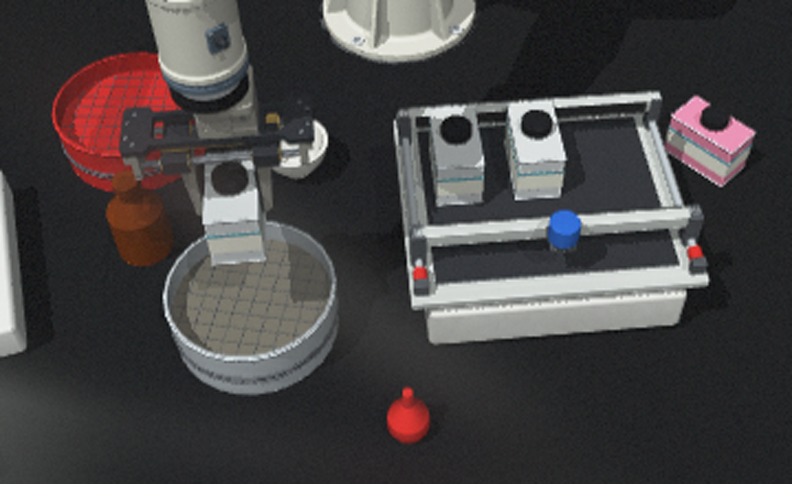

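The tin hangs upright over the sieve at crop (235,210). The silent tins stand at (458,155) and (536,150), and everything else is in place. I check the bar's travel once from the top camera.

```bash
python3 - <<'E'
from h import *
import cv2
old=cv2.imread("pics/top0.png")[:,:,::-1]
t=cams.get_image("top"); s0=cv2.imread("pics/scene0.png")[:,:,::-1]; sc=cams.get_image("scene")
for n,d,c,amin in (("top0",t,old,60),("top",t,t["color"],60),("sc0",sc,s0,40),("sc",sc,sc["color"],40)):
    hsv=cv2.cvtColor(np.ascontiguousarray(c),cv2.COLOR_RGB2HSV)
    bl=(abs(hsv[...,0].astype(int)-110)<15)&(hsv[...,1]>150)&(hsv[...,2]>80)
    for b in blobs(bl,amin):
        if 230<b[0][0]<400 and b[0][1]>100: print(n,b[0],b[1],ray(d,b[0],182 if n[0]=="s" else 189).round(1))
s=monitor.state(); print(s["t"],s["position"].round(1),s["joint_vel"].round(3))
E
```

```text
top0 [268.5 158.2] 171 [578.6  95.8 189. ]
top [270.3 136.9] 152 [633.5  91.3 189. ]
sc0 [372.3 207.2] 195 [578.2  97.4 182. ]
sc [375.9 223.7] 213 [632.1  92.7 182. ]
29.4333 [ 571.1 -264.9  221.6] [-0.002 -0.002 -0.003  0.004 -0.    -0.003]
```

The travel of about 55 mm from about 0.015, ending on a hard stop, confirms the bar is fully back. I let the arm settle and hand in.

play_rows(steps=[[0,0,0,0,0,0,0.45],[0,0,0,0,0,0,0.45],[0,0,0,0,0,0,0.45],[0,0,0,0,0,0,0.45],[0,0,0,0,0,0,0.45]])

```text
t: 29.85
position: [570.1, -264.6, 219.8]
ee_rot: [3.139, -0.095, 0.003]
wrist_force: [-0.0, -0.2, -4.0]
width: 0.61
grip_force: 30.0
```

```bash
python3 -c "
from cell import hand_in
print(hand_in())"
```

```text
the job is handed in; nothing more can be done
None
```

I handed the job in at 29.9 s with the clamp bar back at its stop, the two silent tins upright on the platform, and the left tin (the one with the ball, judged from wrist torque) held still about 105 mm above the sieve rim; no verdict came back.

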